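Check a V-block in a corner squareness gauge

ROBOT

A 6-joint arm with a two-finger parallel gripper is mounted at the origin on a cart in front of the work surface, level with it; the furniture and walls round the work are solid. World frame = base frame: x ahead of the robot, y to its left, z up, the work surface at z = 0. Lengths are in m, angles in rad, forces in N, time in s.
With the tool pointing down it reaches from about 0.3 to 0.95 m from the base axis. Payload 3.1 kg.
Tool frame: the origin (TCP) lies midway between the tips of the shut fingers; the grasp point (between the pads) lies 19 mm behind it; z points along the fingers, x is the direction in which the jaws open and shut, and the axes are right-handed (so a half turn about z gives the same grasp; the last joint's range is limited). The gripper opens to 85 mm and grips with 20 to 120 N. Pads are 22 mm wide; open, the fingers measure 114 mm over their backs; the gripper's body (76 mm by 85 mm) begins 54 mm behind the grasp point. The pads swing forward as they close: fully open they stand 13 mm farther back than shut.
Start: joints at [1.142, 0.308, 1.634, -0, 1.2, -0.07], TCP at [0.219, 0.585, 0.231] pointing down, gripper open.
Joint ranges: [-3.06, 3.06], [-0.79, 1.96], [0.05, 2.63], [-1.19, 4.34], [0.05, 2.64], [-2.94, 2.94]. Speed limits (rad/s): [2.79, 2.79, 3.14, 3.14, 3.14, 3.14].

INTERFACE

Orientations are given as a unit quaternion [x, y, z, w].
In Python, from cell import * gives the robot as it stands.
- The arm moves only by the tool arm_command, never from a script. Its arguments are lists of equal length, an entry for each row: "xyz": the shift along the tool's x, y, z each as a share of 0.12 m, from -1 to 1, a list of three; "dr": the turn, a rotation vector about the tool's x, y, z each as a share of 0.5 rad, from -1 to 1, a list of three. A call has 1 to 12 rows; each row is the pose to reach, as a shift and turn from the pose measured when the call began, along the tool's axes at that moment; what a row does not reach only later rows make up. A row lasts 1/12 s, in which the tool goes at most 41.7 mm and 7.16 degrees, less where a joint would pass 70% of its speed; a pose out of reach is approached as far as the arm can. A call with a number of a shift or a turn outside -1 to 1 is refused whole. A call with a gripper value outside its range is refused whole. "fingers" is the opening in per cent of the stroke, from 0 (shut) to 100 (fully open), set as the call begins (left out, the last holds). The fingers move at their own pace and stop on an object; "grip_force" is the grip in N (left out, the last holds). Time passes only in rows, so rows that repeat a pose let the fingers close. It gives the time, the measured TCP pose, the force and the opening at its end, in the units of the state.
- observe(): the state, without advancing time (a new reading comes with each control period).
- get_image(name): name is "side" or "top" or "wrist"; returns the picture (400x640x3 uint8, red, green, blue); there is no depth.
- camera_model(name): a dict with "camera_matrix" (3x3 intrinsics, pixels), "rvec" (rotation vector, rad) and "tvec" (3), from world to camera coordinates, as OpenCV has them. Camera axes: x right, y down, z forward; pixel columns grow to the right and rows downward; lengths in m; the calibration is good to about 2 mm. A picture is of the moment at which its call begins: read the wrist's pose just before it. camera_model takes no time and is no camera call; for the wrist camera it gives the pose at the moment of the call.
- hand_in(): hands the job in, once; it reports no verdict.
The state is a dict: "t": time; "joint_positions": joint angles; "qvel": joint speeds; "joint_efforts": joint torques, N m; "eef_pos": TCP position; "ee_rot": TCP orientation; "contact_force": force on the tool from outside, world axes, zero at the start; "torque": the same for the moment, N m; "width": finger opening in m.
Only numpy, scipy, OpenCV 4.12 (cv2) and the standard library are available. Lean on these libraries where they do the work, as an engineer would, in place of code of your own. Each camera call takes 0.05 s, during which the arm holds its last target. There are 200 camera calls.

TASK

Check the steel V-block for square on the corner gauge before it is used for rotor shafts: with nothing in the corner, press the readout's keys fully down one at a time - the round key to switch on, then the long bar key to zero the two free probes, then the square key to start recording. Then set the V-block flat on the gauge plate, groove up and running towards the end fence (the one farther from the robot), and push it into the corner so that its end face bears firmly on the end fence and its long side on the side fence, both sprung plungers pressed in flush. Keep pressing it there: the springs push it out again if you let go, so the program finishes while holding the block against both fences; leave the other tools and parts lying where they are.

Things in the scene. Friction and masses are not known exactly. Their poses are not given: they have to be found in the camera images.
- v_block_mid (a point): Centre (half-way up) of the loose steel V-block: grey machined block 60 mm long (its x), 40 mm wide (y), 30 mm high, 0.36 to 0.48 kg, with a V groove along its length in its top; z up. Starts flat on the bench, groove up, left of the gauge. Same when turned half round. Grip it across the 40 mm by the upper half of its long sides, so that the fingers stay above the 14 mm high fences.
- v_block: The V-block itself; its origin is at the middle of its underside, 15 mm below v_block_mid.
- gauge_corner (a point): Point on top of the gauge plate where the planes of the two fence faces meet. Gauge axes: x away from the robot, y to the left, z up (the gauge is turned up to 0.25 rad). The end fence's face lies in x = 0, the side fence's in y = 0; the block goes on the side x < 0, y > 0, its length along x; when home its centre is at x = -30, y = +20, z = +15 mm from here. Free plate: x -115 to -4, y 4 to 90 mm.
- gauge: The gauge, fixed to the bench at a place that differs each time: dark steel plate, smooth and oiled (low friction), 180 mm (x) by 220 mm (y), 16 mm thick; origin at the middle of its underside, axes as for gauge_corner, which lies at x = 35, y = 14, z = 16 mm from it. A grey readout stands along the plate's right edge, 62 mm wide, 26 mm above the plate, with a tilted screen at its far end up to 30 mm higher still.
- end_fence: Ground steel rail fixed on the gauge plate, farther from the robot: 54 mm long along y, 16 mm thick, 14 mm high above the plate; its origin is at the middle of its underside. The block's 40 mm wide end face bears on its near face. Beyond the gauge, 0.05 to 0.2 m behind its plate, stands a grey bench machine with a motor, up to 0.27 m high: keep clear of it.
- side_fence: Ground steel rail fixed on the gauge plate, on the right of the corner: 56 mm long along x, 16 mm thick, 14 mm high above the plate; its origin is at the middle of its underside. The block's 60 mm long side bears on its left face. Behind each fence is a probe barrel lower than the fence.
- end_plunger (a joint): Sprung probe plunger (6 mm round tip) in the middle of the block's place on the end fence, 7.5 mm above the plate: metres pressed in; 0 = standing out 4 mm from the fence face, 0.004 = flush with it. Its spring pushes back with 1 N when out and 2.5 N when flush.
- side_plunger (a joint): The same plunger in the side fence, 30 mm from the corner: 0 = standing out 4 mm, 0.004 = flush; 1 N out to 2.5 N flush.
- on_key_top (a point): Centre of the top of the on key: the round white key (22 mm across) on the readout, the farthest of the three from the robot, next to the screen. The keys stand in a line along the gauge's x axis, 44 mm apart, 6 mm proud of the housing.
- zero_key_top (a point): Centre of the top of the zero key: the long white bar key (18 mm by 36 mm, long across the readout), the nearest of the three to the robot.
- record_key_top (a point): Centre of the top of the record key: the square white key (20 mm by 20 mm), the middle one of the three.
- on_key (a joint): Press depth of the round key in metres: 0 = up, 0.004 = fully down. Springs back; 1.6 N starts it, 4 N holds it fully down, where it meets a firm stop.
- zero_key (a joint): Press depth of the bar key, as for the round key.
- record_key (a joint): Press depth of the square key, as for the round key.
- multimeter: Bystander, leave alone: dark handheld meter lying on its back, 144 x 73 x 43 mm, right of the gauge; origin at the middle of its underside.
- bearing_1: Bystander, leave alone: ball bearing 32 mm across, 9 mm high, at the front edge of the bench; origin at the middle of its underside.
- caliper: Bystander, leave alone: steel caliper lying flat, 215 mm long, 60 mm over the jaws, beyond the block; origin at the middle of its underside.
Things that resemble listed ones, but are neither listed nor needed, are in the scene too. Several things look just like the v_block: the one meant starts farthest to the robot's right.

How it is judged:
By the outcome, as a careful person would: the job done as asked, in the order asked, and still so for the second after the job is handed in, while the arm keeps its last pose, push and grip.
It also fails if it takes over 62 s, if anything falls off the work surface, if the arm or the gripper's body presses on something with over 40 N, if the wrist force passes 120 N, or if a joint passes its speed limit or range.

## Working session

There is one attempt and no reset: what is moved stays moved. The work goes in short steps, Python scripts to look and compute and a tool call to move; the robot and the scene stay as the last step left them, time stands still between calls to the robot, and variables do not carry over. Pictures are saved under pics/ and viewed, about 8 in all and at most 12, crops included, and the job is handed in when it is done.

Besides the shell and the picture viewer there is one more tool, called after "Call:" by a JSON object that holds its "name" and its "arguments", one argument or row to a line. arm_command: Moves the arm, as the interface text tells. Shift numbers are shares of 0.12 m and turn numbers shares of 0.5 rad, none past 1 either way. Its arguments: {"type":"object","properties":{"xyz":{"type":"array","items":{"type":"array","items":{"type":"number"}}},"dr":{"type":"array","items":{"type":"array","items":{"type":"number"}}},"fingers":{"type":"number"},"grip_force":{"type":"number"}},"required":["xyz","dr"]}

```bash
mkdir -p pics; python3 - <<'E'
from cell import *
import cv2,numpy as np
print(observe())
for n in("top","side"):
    im=get_image(n);cv2.imwrite(f"pics/{n}0.png",cv2.cvtColor(im,cv2.COLOR_RGB2BGR))
    c=camera_model(n);R=cv2.Rodrigues(np.array(c["rvec"]))[0];print(n,c,-R.T@np.array(c["tvec"]).ravel())
E
```

```text
{'t': 0.0, 'joint_positions': array([ 1.14231280e+00,  3.08986193e-01,  1.63521450e+00,  1.62573370e-05,
        1.19969072e+00, -6.97273967e-02]), 'qvel': array([-0.00107495,  0.00082461,  0.00112031,  0.00057229, -0.00074548,
       -0.00132924]), 'joint_efforts': array([ 7.05385228e-04, -4.15249693e+01, -2.76663440e+01, -6.08202572e-05,
        1.02085940e-02,  2.96120461e-06]), 'eef_pos': array([0.2191345 , 0.58443707, 0.23004548]), 'ee_rot': array([ 8.21922617e-01,  5.69598008e-01, -9.91884077e-04,  5.80768692e-04]), 'contact_force': array([-0.66028886,  0.20655047,  0.84455029]), 'torque': array([-0.01348868, -0.0275687 , -0.02785556]), 'width': 0.0851567041234876}
top {'camera_matrix': array([[407.47528741,   0.        , 312.28030827],
       [  0.        , 407.47528741, 201.31654449],
       [  0.        ,   0.        ,   1.        ]]), 'rvec': array([ 2.19531945, -2.20917265,  0.07127738]), 'tvec': array([-0.00157515,  0.55508158,  1.3972438 ])} [0.48321904 0.01455521 1.42362067]
side {'camera_matrix': array([[412.99894021,   0.        , 316.15647657],
       [  0.        , 412.99894021, 196.99893525],
       [  0.        ,   0.        ,   1.        ]]), 'rvec': array([ 0.092936  , -2.62775394,  1.63903306]), 'tvec': array([0.54203005, 0.0719524 , 1.52279904])} [0.4385145  1.37212484 0.7367965 ]
```

View pics/top0.png

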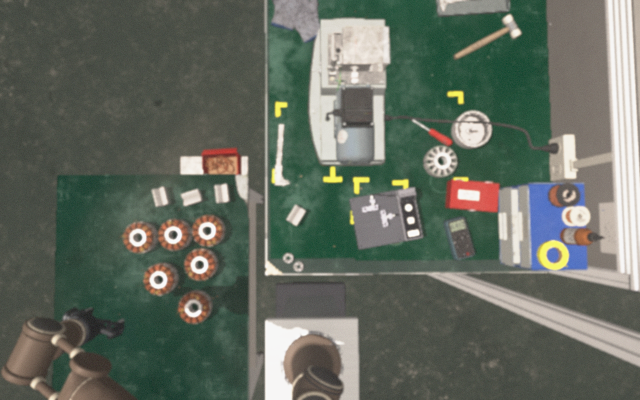

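View pics/side0.png

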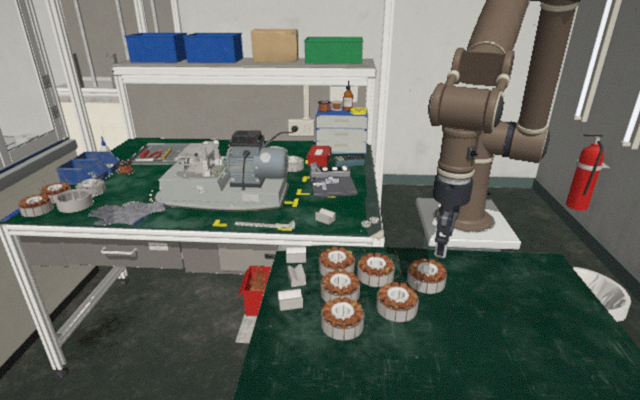

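The top view shows the V-block at about (296,214), the gauge plate near (380,220) and the readout with its keys near (411,213). Next I'll enlarge that area.

```bash
cat > h.py <<'E'
from cell import *
import cv2,numpy as np
from scipy.spatial.transform import Rotation as Ro
def snap(n,f=None):
    c=camera_model(n);im=cv2.cvtColor(get_image(n),cv2.COLOR_RGB2BGR)
    if f:cv2.imwrite(f,im)
    return im,c
def p2w(c,uv,z):
    K=np.array(c["camera_matrix"]);R=cv2.Rodrigues(np.array(c["rvec"]))[0];t=np.array(c["tvec"]).ravel()
    C=-R.T@t;d=R.T@np.linalg.inv(K)@np.array([uv[0],uv[1],1.]);return C+d*(z-C[2])/d[2]
def w2p(c,P):
    return cv2.projectPoints(np.array(P,float).reshape(-1,3),np.array(c["rvec"]),np.array(c["tvec"]),np.array(c["camera_matrix"]),None)[0].reshape(-1,2)
def rel(goal,yaw=None):
    """shares for shift to world goal; yaw turn in world (tool down): report"""
    s=observe();R=Ro.from_quat(s["ee_rot"])
    print("shift shares",np.round(R.inv().apply(np.array(goal)-s["eef_pos"])/0.12,3))
    if yaw is not None:
        x=np.array([np.cos(yaw),np.sin(yaw),0]);z=np.array([0,0,-1.]);y=np.cross(z,x)
        G=Ro.from_matrix(np.c_[x,y,z]);print("turn shares",np.round((R.inv()*G).as_rotvec()/0.5,3))
E
python3 - <<'E'
from h import *
im=cv2.imread("pics/top0.png");c=camera_model("top")
cr=cv2.resize(im[180:260,275:435],None,fx=5,fy=5,interpolation=cv2.INTER_CUBIC);cv2.imwrite("pics/crop1.png",cr)
for n,uv,z in(("vb",(296,214),.03),("gaugeTL",(350,198),.016),("BL",(356,249),.016),("on",(407.5,195),.048),("rec",(409,207),.048),("zero",(411,219),.048)):print(n,p2w(c,uv,z))
E
```

```text
vb [0.51118191 0.05108565 0.03      ]
gaugeTL [ 0.56569751 -0.13583058  0.016     ]
BL [ 0.38965182 -0.15452155  0.016     ]
on [ 0.57288207 -0.3279519   0.048     ]
rec [ 0.53210091 -0.33229459  0.048     ]
zero [ 0.49142734 -0.33832248  0.048     ]
```

View pics/crop1.png

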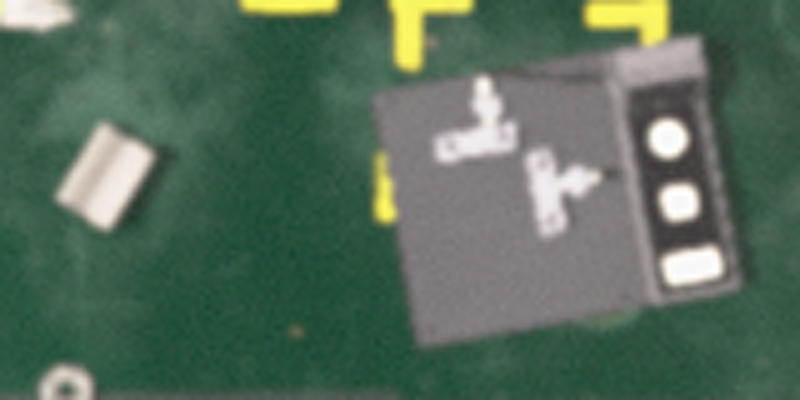

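The crop shows the block as a rectangle with corners (107,122), (157,155), (107,232) and (55,197). The round, square and bar keys are at (668,137), (680,202) and (692,266). That puts the gauge yaw at about +0.17, and the block sizes agree with the task text. I'll move over there for a closer wrist view.

Call:
{"name": "arm_command", "arguments": {
  "xyz": [
    [-1, 0.82, 0],
    [-1, 0.82, 0],
    [-1, 0.82, 0],
    [-1, 0.82, 0],
    [-1, 0.82, 0]
  ],
  "dr": [
    [0, 0, 0],
    [0, 0, 0],
    [0, 0, 0],
    [0, 0, 0],
    [0, 0, 0]
  ],
  "fingers": 0
}}

```text
t: 0.52
eef_pos: [0.2695, 0.432, 0.229]
ee_rot: [0.823, 0.568, -0.003, 0.003]
contact_force: [-0.1, 0.5, 0.5]
width: 0.0258
```

Call:
{"name": "arm_command", "arguments": {
  "xyz": [
    [-1, 0.82, 0],
    [-1, 0.82, 0],
    [-1, 0.82, 0],
    [-1, 0.82, 0],
    [-1, 0.82, 0]
  ],
  "dr": [
    [0, 0, 0],
    [0, 0, 0],
    [0, 0, 0],
    [0, 0, 0],
    [0, 0, 0]
  ]
}}

```text
t: 0.93
eef_pos: [0.3198, 0.2803, 0.2294]
ee_rot: [0.824, 0.566, -0.004, 0.004]
contact_force: [-0.1, 1.4, -0.2]
width: 0.0
```

Call:
{"name": "arm_command", "arguments": {
  "xyz": [
    [-1, 0.82, 0],
    [-1, 0.82, 0],
    [-1, 0.82, 0],
    [-1, 0.82, 0],
    [-1, 0.82, 0]
  ],
  "dr": [
    [0, 0, 0],
    [0, 0, 0],
    [0, 0, 0],
    [0, 0, 0],
    [0, 0, 0]
  ]
}}

```text
t: 1.35
eef_pos: [0.3704, 0.129, 0.2312]
ee_rot: [0.826, 0.564, -0.004, 0.005]
contact_force: [-0.6, 0.7, -0.6]
width: 0.0001
```

Call:
{"name": "arm_command", "arguments": {
  "xyz": [
    [-1, 0.82, 0],
    [-1, 0.82, 0],
    [-1, 0.82, 0],
    [-1, 0.82, 0],
    [-1, 0.82, 0]
  ],
  "dr": [
    [0, 0, 0],
    [0, 0, 0],
    [0, 0, 0],
    [0, 0, 0],
    [0, 0, 0]
  ]
}}

```text
t: 1.77
eef_pos: [0.4211, -0.0225, 0.2339]
ee_rot: [0.827, 0.562, -0.004, 0.007]
contact_force: [0.0, 0.2, 0.5]
width: -0.0
```

```bash
python3 - <<'E'
from h import *
s=observe();print(s["t"],s["eef_pos"],s["joint_positions"]);im,c=snap("wrist","pics/w1.png")
P=[[.511,.051,.03],[.566,-.136,.016],[.39,-.1545,.016],[.573,-.328,.048]]
print(w2p(c,P),c["camera_matrix"][0,0])
E
```

```text
1.7667 [ 0.42105783 -0.02247576  0.23386228] [-0.14475345 -0.10440027  2.08332348 -0.01721378  1.15839036 -1.33076222]
[[398.28287078 218.04610521]
 [282.05379545 291.99947454]
 [214.07640837 186.6589807 ]
 [157.8446951  351.26961109]] 290.37240531086195
```

View pics/w1.png

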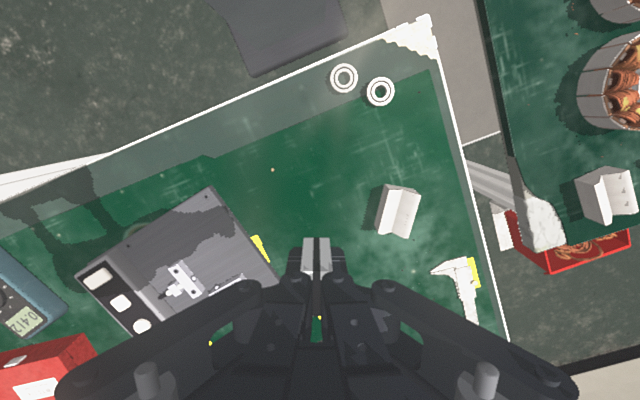

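The wrist view agrees with the top estimates: the keys are at (97,278), (121,303) and (142,326), the plate's near-left corner at (210,187), and the block near (398,212). Now I'll measure them numerically.

```bash
python3 - <<'E'
from h import *
def blobs(im,box,th,amin):
    x0,y0,x1,y1=box;g=im[y0:y1,x0:x1]
    m=((g.min(2)>th)&(g.max(2).astype(int)-g.min(2)<45)).astype(np.uint8)
    n,l,st,ce=cv2.connectedComponentsWithStats(m)
    for i in range(1,n):
        if st[i,4]>=amin:
            r=cv2.minAreaRect(np.argwhere(l==i)[:,::-1].astype(np.float32));yield ce[i]+[x0,y0],st[i,4],r,(x0,y0)
t=cv2.imread("pics/top0.png");w=cv2.imread("pics/w1.png");ct=camera_model("top");cw=camera_model("wrist")
for nm,im,c,bk,bv in(("top",t,ct,(402,186,424,240),(280,198,312,232)),("wr",w,cw,(75,262,155,337),(365,175,430,245))):
    print(nm);K=[]
    for ce,a,r,_ in blobs(im,bk,200 if nm=="top" else 190,8):print(" key",ce,a,p2w(c,ce,.048))
    for ce,a,r,o in blobs(im,bv,120,30):
        b=cv2.boxPoints(r)+o;B=np.array([p2w(c,q,.03 if nm=="wr" else .025) for q in b])[:,:2]
        e=[B[1]-B[0],B[2]-B[1]];print(" vb",ce,a,B.mean(0),[(round(np.hypot(*x),4),round(np.arctan2(x[1],x[0]),3)) for x in e])
for a in((210,187),):print(p2w(cw,a,.016))
E
```

```text
top
 key [408.12820513 207.12820513] 39 [ 0.53168439 -0.32932209  0.048     ]
 key [410.36842105 219.89473684] 38 [ 0.48841675 -0.33612052  0.048     ]
 key [412.93442623 232.81967213] 61 [ 0.44473954 -0.34399246  0.048     ]
 vb [295.58167331 214.6812749 ] 251 [0.50880734 0.05272493] [(np.float64(0.0658), np.float64(-0.545)), (np.float64(0.0459), np.float64(-2.118))]
wr
 key [ 96.56711409 278.82214765] 298 [ 0.43897986 -0.33735838  0.048     ]
 key [145.63207547 300.53773585] 106 [ 0.490927   -0.29484195  0.048     ]
 key [120.39207048 302.96035242] 227 [ 0.48192808 -0.32861691  0.048     ]
 key [141.18478261 325.5       ] 184 [ 0.52350653 -0.32188747  0.048     ]
 vb [398.89229844 211.14801444] 1662 [0.50212868 0.0573185 ] [(np.float64(0.0672), np.float64(2.666)), (np.float64(0.0465), np.float64(1.022))]
[ 0.38662925 -0.15613883  0.016     ]
```

```bash
python3 - <<'E'
from h import *
print(observe()["eef_pos"]);rel([.532,-.329,.15],.167+np.pi/2)
E
```

```text
[ 0.41975332 -0.01997657  0.23337304]
shift shares [-2.04   1.816  0.729]
turn shares [ 0.002  0.027 -1.089]
```

Call:
{"name": "arm_command", "arguments": {
  "xyz": [
    [-1, 0.9, 0],
    [-1, 0.9, 0],
    [-1, 0.9, 0],
    [-1, 0.9, 0],
    [-1, 0.9, 0]
  ],
  "dr": [
    [0, 0, 0],
    [0, 0, 0],
    [0, 0, 0],
    [0, 0, 0],
    [0, 0, 0]
  ]
}}

```text
t: 2.23
eef_pos: [0.4792, -0.1749, 0.2358]
ee_rot: [0.828, 0.561, -0.003, 0.008]
contact_force: [0.2, 0.6, 0.6]
width: -0.0002
```

Call:
{"name": "arm_command", "arguments": {
  "xyz": [
    [-1, 0.9, 0.4],
    [-1, 0.9, 0.4],
    [-1, 0.9, 0.4],
    [-1, 0.9, 0.4],
    [-1, 0.9, 0.4],
    [-1, 0.9, 0.4],
    [-1, 0.9, 0.4]
  ],
  "dr": [
    [0, 0, -0.25],
    [0, 0, -0.5],
    [0, 0, -0.75],
    [0, 0.03, -1],
    [0, 0.03, -1],
    [0, 0.03, -1],
    [0, 0.03, -1]
  ]
}}

```text
t: 2.82
eef_pos: [0.5354, -0.3247, 0.1894]
ee_rot: [0.664, 0.748, 0.001, 0.001]
contact_force: [0.3, 0.7, 0.4]
width: -0.0002
```

Call:
{"name": "arm_command", "arguments": {
  "xyz": [
    [0, 0, 0],
    [0, 0, 0],
    [0, 0, 0]
  ],
  "dr": [
    [0, 0, -0.09],
    [0, 0, -0.09],
    [0, 0, -0.09]
  ]
}}

```text
t: 3.07
eef_pos: [0.5357, -0.3223, 0.1903]
ee_rot: [0.646, 0.763, 0.002, 0.001]
contact_force: [-0.3, 0.5, 0.9]
width: 0.0001
```

```bash
python3 - <<'E'
from h import *
s=observe();print(s["t"],s["eef_pos"],s["joint_positions"],s["contact_force"]);im,c=snap("wrist","pics/w2.png");np.savez("w2.npz",**c)
print(w2p(c,[[.532,-.329,.048],[.488,-.336,.048],[.445,-.344,.048]]));rel([.532,-.329,.1],.167+np.pi/2)
E
```

```text
3.0667 [ 0.5357483  -0.32230471  0.19030621] [-0.61281184  0.34648225  1.67016918  0.00346257  1.12249259 -2.35050171] [-0.32092391  0.48387503  0.91307865]
[[309.25896335 182.82866429]
 [309.27836971 137.8208549 ]
 [308.05326023  89.37893276]]
shift shares [-0.046 -0.042  0.753]
turn shares [ 0.008 -0.    -0.003]
```

View pics/w2.png

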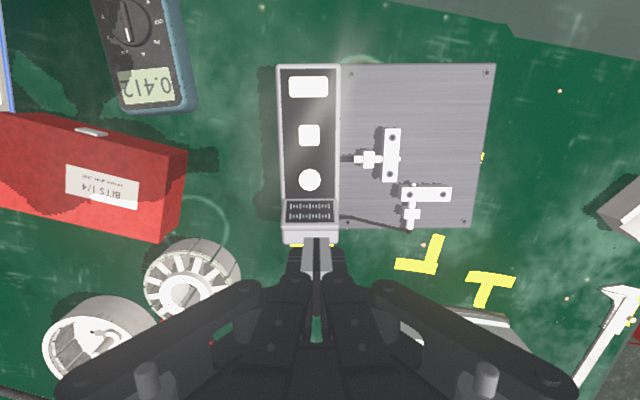

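The wrist view shows the round key at (310,180), the square at (309,135) and the bar at (308,87). The side fence is at (391,155) and the end fence at (426,193). I'll fit these more finely.

```bash
python3 - <<'E'
from h import *
im=cv2.imread("pics/w2.png");c=dict(np.load("w2.npz"));g=im.min(2)
m=(g>185).astype(np.uint8);n,l,st,ce=cv2.connectedComponentsWithStats(m[55:230,280:470])
for i in range(1,n):
    if st[i,4]>40:
        q=ce[i]+[280,55];print(st[i],"uv",q.round(1),p2w(c,q,.048)[:2].round(4))
yw=.167
# fence edge profiles
print("side row155",g[155,380:412]);print("row175",g[175,380:412])
print("end col435",g[180:208,435]);print("col445",g[180:208,445])
E
```

```text
[  0   9  64 159 948] uv [330.6 120.2] [ 0.4685 -0.3187]
[  9  21  39  22 816] uv [308.   86.2] [ 0.4423 -0.3445]
[  0  30   5 114 260] uv [281.5 150.5] [ 0.5044 -0.3608]
[ 18  70  22  21 434] uv [308.8 134.9] [ 0.4854 -0.3369]
[  74   73   47   55 1159] uv [384.5 156.1] [ 0.4933 -0.2605]
[ 19 114  22  22 378] uv [309.3 179.4] [ 0.5285 -0.3295]
[ 121  128   52   47 1013] uv [421.6 199.8] [ 0.5308 -0.2125]
[  2 169  57   6 326] uv [310.5 226.6] [ 0.5786 -0.3202]
side row155 [201 175 136 198 251 249 247 247 247 247 247 247 247 247 247 247 247 249
 250 168 158 163 163 166 165 165 164 164 164 166 165 167]
row175 [127 132 229 253 249 250 238 165 137 112 113 135 189 247 250 249 252 232
 160 158 161 162 163 161 163 161 163 161 161 162 162 161]
end col435 [167 170 166 129 137 147 150 249 251 248 247 247 247 247 247 247 247 247
 247 248 252 235 167 160 165 161 162 168]
col445 [166 165 166 170 154 142 154 255 251 248 250 244 198 162 161 188 219 252
 249 248 251 241 166 162 163 165 165 171]
```

Call:
{"name": "arm_command", "arguments": {
  "xyz": [
    [-0.046, -0.067, 0.3],
    [-0.046, -0.067, 0.6],
    [-0.046, -0.067, 0.9],
    [-0.046, -0.067, 0.9],
    [-0.046, -0.067, 0.9]
  ],
  "dr": [
    [0, 0, 0],
    [0, 0, 0],
    [0, 0, 0],
    [0, 0, 0],
    [0, 0, 0]
  ]
}}

```text
t: 3.53
eef_pos: [0.5273, -0.3274, 0.0805]
ee_rot: [0.646, 0.763, 0.001, -0.002]
contact_force: [0.9, -0.4, 1.1]
width: 0.0002
```

```bash
python3 - <<'E'
from h import *
c=dict(np.load("w2.npz"))
for z in(.03,):
    a=p2w(c,(399.3,186.7),z);b=p2w(c,(399.3,130),z);d=p2w(c,(450,186.7),z);print("corner",a,"yaw",np.arctan2(*(a-b)[1::-1]),np.arctan2(-(d-a)[0],(d-a)[1]))
s=observe();print(s["eef_pos"],s["contact_force"]);rel([.529,-.3295,.052],.172+np.pi/2)
E
```

```text
corner [ 0.52478089 -0.23243813  0.03      ] yaw 0.24848293802771554 0.16467362124482973
[ 0.52730721 -0.32741364  0.08053462] [ 0.90158167 -0.36694171  1.06113321]
shift shares [-0.02   0.011  0.238]
turn shares [ 0.    -0.009 -0.014]
```

Call:
{"name": "arm_command", "arguments": {
  "xyz": [
    [-0.02, 0.011, 0.12],
    [-0.02, 0.011, 0.22],
    [-0.02, 0.011, 0.22],
    [-0.02, 0.011, 0.22]
  ],
  "dr": [
    [0, 0, -0.014],
    [0, 0, -0.014],
    [0, 0, -0.014],
    [0, 0, -0.014]
  ]
}}

```text
t: 3.87
eef_pos: [0.5295, -0.3296, 0.0553]
ee_rot: [0.644, 0.765, 0.001, -0.001]
contact_force: [0.2, -0.0, -1.0]
width: 0.0003
```

Call:
{"name": "arm_command", "arguments": {
  "xyz": [
    [0, 0, 0.02],
    [0, 0, 0.04],
    [0, 0, 0.05],
    [0, 0, 0.05]
  ],
  "dr": [
    [0, 0, 0],
    [0, 0, 0],
    [0, 0, 0],
    [0, 0, 0]
  ]
}}

```text
t: 4.2
eef_pos: [0.5295, -0.3296, 0.0495]
ee_rot: [0.644, 0.765, 0.001, -0.001]
contact_force: [0.3, -0.7, 0.3]
width: 0.0001
```

```bash
python3 - <<'E'
from h import *
s=observe();print(s["eef_pos"],s["contact_force"]);rel([.529,-.3295,.044],.172+np.pi/2)
E
```

```text
[ 0.52950832 -0.32959297  0.04950441] [ 0.34270918 -0.65181526  0.310965  ]
shift shares [ 0.001 -0.004  0.046]
turn shares [ 0.002 -0.007 -0.   ]
```

Now press in small steps.

Call:
{"name": "arm_command", "arguments": {
  "xyz": [
    [0, 0, 0.015],
    [0, 0, 0.03],
    [0, 0, 0.03]
  ],
  "dr": [
    [0, 0, 0],
    [0, 0, 0],
    [0, 0, 0]
  ]
}}

```text
t: 4.45
eef_pos: [0.5298, -0.3298, 0.0461]
ee_rot: [0.644, 0.765, 0.002, -0.001]
contact_force: [0.2, 0.2, 1.9]
width: 0.0001
```

Call:
{"name": "arm_command", "arguments": {
  "xyz": [
    [0, 0, 0.01],
    [0, 0, 0.02],
    [0, 0, 0.02]
  ],
  "dr": [
    [0, 0, 0],
    [0, 0, 0],
    [0, 0, 0]
  ]
}}

```text
t: 4.7
eef_pos: [0.5298, -0.3298, 0.0441]
ee_rot: [0.644, 0.765, 0.002, -0.001]
contact_force: [-1.4, 0.5, 3.3]
width: 0.0001
```

Call:
{"name": "arm_command", "arguments": {
  "xyz": [
    [0, 0, 0.008],
    [0, 0, 0.016],
    [0, 0, 0.016]
  ],
  "dr": [
    [0, 0, 0],
    [0, 0, 0],
    [0, 0, 0]
  ]
}}

```text
t: 4.95
eef_pos: [0.5299, -0.3299, 0.044]
ee_rot: [0.644, 0.765, 0.001, -0.001]
contact_force: [-3.0, 3.0, 11.4]
width: -0.0002
```

Call:
{"name": "arm_command", "arguments": {
  "xyz": [
    [0, 0, -0.15],
    [0, 0, -0.15],
    [0, -0.3, -0.15],
    [0, -0.6, -0.15],
    [0, -0.733, -0.15],
    [0, -0.733, -0.15],
    [0, -0.733, -0.15],
    [0, -0.733, -0.15]
  ],
  "dr": [
    [0, 0, 0],
    [0, 0, 0],
    [0, 0, 0],
    [0, 0, 0],
    [0, 0, 0],
    [0, 0, 0],
    [0, 0, 0],
    [0, 0, 0]
  ]
}}

```text
t: 5.62
eef_pos: [0.4441, -0.3454, 0.0618]
ee_rot: [0.644, 0.765, 0.002, -0.0]
contact_force: [0.8, -0.3, 0.7]
width: -0.0002
```

```bash
python3 - <<'E'
from h import *
s=observe();print(s["eef_pos"],s["contact_force"]);rel([.4425,-.3445,.049],.172+np.pi/2)
E
```

```text
[ 0.44405384 -0.34535955  0.06179051] [ 0.81788692 -0.30863356  0.67925142]
shift shares [ 0.009 -0.012  0.107]
turn shares [ 0.004 -0.005 -0.001]
```

Call:
{"name": "arm_command", "arguments": {
  "xyz": [
    [0.009, -0.012, 0.06],
    [0.009, -0.012, 0.1],
    [0.009, -0.012, 0.115],
    [0.009, -0.012, 0.13],
    [0.009, -0.012, 0.14],
    [0.009, -0.012, 0.145],
    [0.009, -0.012, 0.145]
  ],
  "dr": [
    [0, 0, 0],
    [0, 0, 0],
    [0, 0, 0],
    [0, 0, 0],
    [0, 0, 0],
    [0, 0, 0],
    [0, 0, 0]
  ]
}}

```text
t: 6.2
eef_pos: [0.4429, -0.3441, 0.0446]
ee_rot: [0.644, 0.765, 0.002, -0.0]
contact_force: [0.8, 2.7, 3.1]
width: 0.0001
```

Call:
{"name": "arm_command", "arguments": {
  "xyz": [
    [0, 0, 0.009],
    [0, 0, 0.018],
    [0, 0, 0.018]
  ],
  "dr": [
    [0, 0, 0],
    [0, 0, 0],
    [0, 0, 0]
  ]
}}

```text
t: 6.45
eef_pos: [0.443, -0.3442, 0.044]
ee_rot: [0.644, 0.765, 0.002, -0.001]
contact_force: [-1.4, 3.5, 10.5]
width: 0.0003
```

Call:
{"name": "arm_command", "arguments": {
  "xyz": [
    [0, 0, -0.14],
    [0, 0, -0.14],
    [0, 0.2, -0.14],
    [0, 0.36, -0.14],
    [0, 0.36, -0.14],
    [0, 0.36, -0.14],
    [0, 0.36, -0.14]
  ],
  "dr": [
    [0, 0, 0],
    [0, 0, 0],
    [0, 0, 0],
    [0, 0, 0],
    [0, 0, 0],
    [0, 0, 0],
    [0, 0, 0]
  ]
}}

```text
t: 7.03
eef_pos: [0.4844, -0.3366, 0.0599]
ee_rot: [0.644, 0.765, 0.002, -0.002]
contact_force: [-0.3, 0.1, 0.2]
width: -0.0002
```

```bash
python3 - <<'E'
from h import *
s=observe();print(s["eef_pos"],s["contact_force"]);rel([.486,-.337,.044],.172+np.pi/2)
im,c=snap("wrist");np.savez("w3.npz",**c);cv2.imwrite("pics/w3.png",im)
E
```

```text
[ 0.48441117 -0.33656135  0.0599295 ] [-0.27429812  0.11117444  0.1777957 ]
shift shares [-0.006  0.012  0.133]
turn shares [ 0.    -0.009  0.001]
```

Call:
{"name": "arm_command", "arguments": {
  "xyz": [
    [-0.006, 0.012, 0.05],
    [-0.006, 0.012, 0.09],
    [-0.006, 0.012, 0.105],
    [-0.006, 0.012, 0.12],
    [-0.006, 0.012, 0.128],
    [-0.006, 0.012, 0.132],
    [-0.006, 0.012, 0.132]
  ],
  "dr": [
    [0, 0, 0],
    [0, 0, 0],
    [0, 0, 0],
    [0, 0, 0],
    [0, 0, 0],
    [0, 0, 0],
    [0, 0, 0]
  ]
}}

```text
t: 7.67
eef_pos: [0.4852, -0.337, 0.0442]
ee_rot: [0.644, 0.765, 0.001, -0.002]
contact_force: [-2.2, 0.1, 3.4]
width: 0.0001
```

Call:
{"name": "arm_command", "arguments": {
  "xyz": [
    [0, 0, 0.009],
    [0, 0, 0.016],
    [0, 0, 0.016]
  ],
  "dr": [
    [0, 0, 0],
    [0, 0, 0],
    [0, 0, 0]
  ]
}}

```text
t: 7.92
eef_pos: [0.4853, -0.337, 0.044]
ee_rot: [0.644, 0.765, 0.001, -0.002]
contact_force: [-4.7, 1.4, 11.7]
width: -0.0005
```

Call:
{"name": "arm_command", "arguments": {
  "xyz": [
    [0, 0, -0.3],
    [0, 0, -0.6],
    [0, 0, -1],
    [0.3, -0.2, -1],
    [0.7, -0.5, -1],
    [1, -0.5, -1],
    [1, -0.5, -1],
    [1, -0.5, -1],
    [1, -0.5, -1]
  ],
  "dr": [
    [0, 0, 0],
    [0, 0, 0],
    [0, 0, 0],
    [0, 0, 0],
    [0, 0, 0],
    [0, 0, 0],
    [0, 0, 0],
    [0, 0, 0],
    [0, 0, 0]
  ],
  "fingers": 100
}}

```text
t: 8.67
eef_pos: [0.4068, -0.2297, 0.165]
ee_rot: [0.643, 0.766, 0.002, -0.001]
contact_force: [-0.3, -0.7, -0.0]
width: 0.0855
```

```bash
python3 - <<'E'
from h import *
print(observe()["eef_pos"],observe()["t"]);im,c=snap("wrist");im,c=snap("wrist");np.savez("w4.npz",**c)
P=w2p(c,[[.527,-.233,.03],[.44,-.344,.048],[.53,-.33,.048],[.59,-.32,.06],[.36,-.16,.016]]);print(P)
cv2.imwrite("pics/w4.png",im)
E
```

```text
[ 0.40678004 -0.22967172  0.16502818] 8.6667
[[294.26888517 292.22449671]
 [190.17081318 207.73858137]
 [199.66366425 291.4355418 ]
 [201.63225308 348.18447698]
 [392.24455592 152.54080808]]
```

View pics/w4.png

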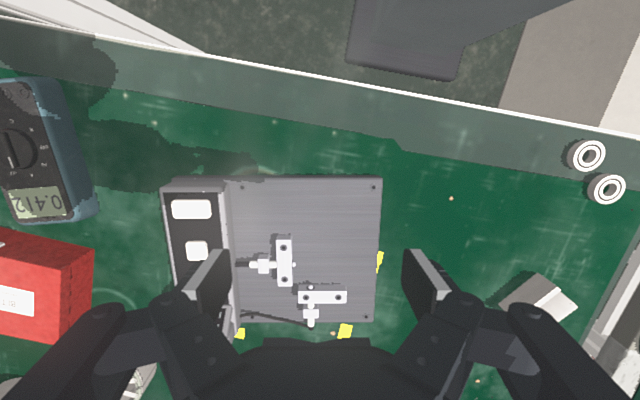

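The view shows both fences' top edges meeting near (292.5,290), which gives a corner of about (0.525, -0.2345), in agreement with the earlier estimate. Next is the block.

```bash
python3 - <<'E'
from h import *
rel([.48,.03,.17],.99)
E
```

```text
shift shares [ 2.039  0.967 -0.031]
turn shares [-1.000e-03 -7.000e-03  1.506e+00]
```

Call:
{"name": "arm_command", "arguments": {
  "xyz": [
    [1, 0.5, 0],
    [1, 0.5, 0],
    [1, 0.5, 0],
    [1, 0.5, 0],
    [1, 0.5, 0],
    [1, 0.5, 0]
  ],
  "dr": [
    [0, 0, 0],
    [0, 0, 0],
    [0, 0, 0],
    [0, 0, 0],
    [0, 0, 0],
    [0, 0, 0]
  ]
}}

```text
t: 9.27
eef_pos: [0.4472, -0.1032, 0.1658]
ee_rot: [0.643, 0.766, 0.001, -0.001]
contact_force: [0.2, -0.3, 0.5]
width: 0.0853
```

Call:
{"name": "arm_command", "arguments": {
  "xyz": [
    [1, 0.4, 0],
    [1, 0.4, 0],
    [1, 0.4, 0],
    [1, 0.4, 0],
    [1, 0.4, 0],
    [1, 0.4, 0]
  ],
  "dr": [
    [0, 0, 0.25],
    [0, 0, 0.5],
    [0, 0, 0.75],
    [0, 0, 1],
    [0, 0, 1],
    [0, 0, 1]
  ]
}}

```text
t: 9.77
eef_pos: [0.4746, 0.0225, 0.1661]
ee_rot: [0.813, 0.583, 0.001, -0.0]
contact_force: [-0.1, -0.4, -0.7]
width: 0.0853
```

Call:
{"name": "arm_command", "arguments": {
  "xyz": [
    [0, 0, 0],
    [0, 0, 0],
    [0, 0, 0],
    [0, 0, 0],
    [0, 0, 0]
  ],
  "dr": [
    [0, 0, 0.25],
    [0, 0, 0.5],
    [0, 0, 0.5],
    [0, 0, 0.5],
    [0, 0, 0.5]
  ]
}}

```text
t: 10.18
eef_pos: [0.4747, 0.0212, 0.166]
ee_rot: [0.879, 0.477, 0.001, -0.0]
contact_force: [0.3, -0.4, -0.3]
width: 0.0852
```

```bash
python3 - <<'E'
from h import *
print(observe()["eef_pos"],observe()["t"]);snap("wrist");im,c=snap("wrist");np.savez("w5.npz",**c)
print(w2p(c,[[.507,.054,.03]]));cv2.imwrite("pics/w5.png",im)
E
```

```text
[0.47472443 0.02120814 0.16599711] 10.1833
[[360.62687131 198.87319436]]
```

View pics/w5.png

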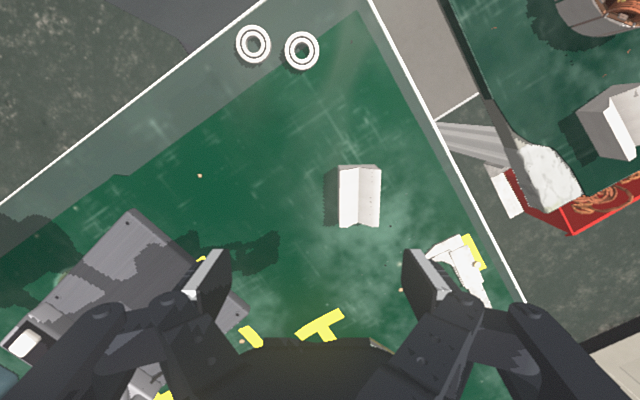

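```bash
python3 - <<'E'
import cv2
im=cv2.imread("pics/w5.png");cv2.imwrite("pics/c5.png",cv2.resize(im[155:240,310:400],None,fx=6,fy=6,interpolation=cv2.INTER_CUBIC))
E
```

```text
(no output)
```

View pics/c5.png

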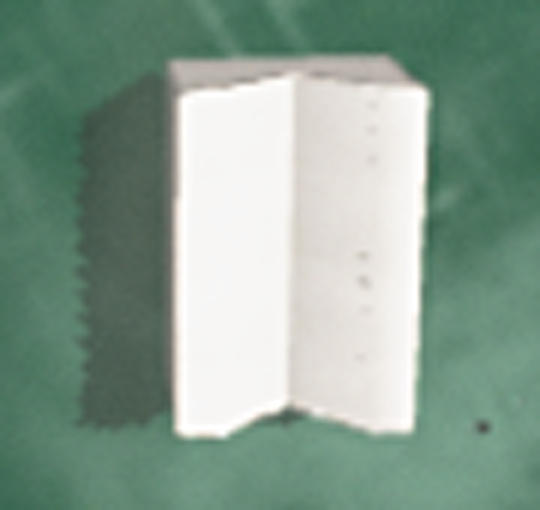

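The crop shows the block's top corners at (180,92), (430,88), (413,433) and (176,437) in crop pixels.

```bash
python3 - <<'E'
from h import *
c=dict(np.load("w5.npz"));Q=[(180,92),(430,88),(413,433),(176,437)]
B=np.array([p2w(c,((x+.5)/6-.5+310,(y+.5)/6-.5+155),.03) for x,y in Q])[:,:2]
print(B,B.mean(0))
for i,j in((0,1),(3,2),(3,0),(2,1)):
    d=B[j]-B[i];print(round(np.hypot(*d),4),round(np.arctan2(d[1],d[0]),3))
a=B[[0,3]].mean(0);b=B[[1,2]].mean(0)
l=(B[3]+B[2]-B[0]-B[1]);yaw=np.arctan2(l[1],l[0]);print("long yaw",yaw)
s=observe();print(s["eef_pos"]);rel([*B.mean(0),.06],yaw+np.pi/2)
E
```

```text
[[0.4704615  0.05178622]
 [0.492005   0.0860927 ]
 [0.54292619 0.05412516]
 [0.52130386 0.01957783]] [0.50667414 0.05289548]
0.0405 1.01
0.0408 1.012
0.0602 2.577
0.0601 2.581
long yaw -0.5626430852899358
[0.47465355 0.02171431 0.16604688]
shift shares [0.361 0.082 0.884]
turn shares [ 0.    -0.004 -0.027]
```

Call:
{"name": "arm_command", "arguments": {
  "xyz": [
    [0.2, 0.05, 0.3],
    [0.361, 0.082, 0.6],
    [0.361, 0.082, 0.88],
    [0.361, 0.082, 0.88],
    [0.361, 0.082, 0.88],
    [0.361, 0.082, 0.88]
  ],
  "dr": [
    [0, 0, -0.027],
    [0, 0, -0.027],
    [0, 0, -0.027],
    [0, 0, -0.027],
    [0, 0, -0.027],
    [0, 0, -0.027]
  ]
}}

```text
t: 10.78
eef_pos: [0.5072, 0.0526, 0.0615]
ee_rot: [0.876, 0.483, 0.001, -0.0]
contact_force: [-0.1, -0.2, 0.1]
width: 0.0854
```

```bash
python3 - <<'E'
from h import *
s=observe();print(s["eef_pos"],s["contact_force"]);rel([.5067,.0529,.0145],-.5626+np.pi/2)
E
```

```text
[0.50719173 0.05264786 0.06148791] [-0.0912418  -0.22649804  0.08720615]
shift shares [-0.001 -0.005  0.392]
turn shares [ 0.002 -0.005  0.001]
```

Call:
{"name": "arm_command", "arguments": {
  "xyz": [
    [0, -0.005, 0.15],
    [0, -0.005, 0.3],
    [0, -0.005, 0.392],
    [0, -0.005, 0.392],
    [0, -0.005, 0.392],
    [0, -0.005, 0.392]
  ],
  "dr": [
    [0, 0, 0],
    [0, 0, 0],
    [0, 0, 0],
    [0, 0, 0],
    [0, 0, 0],
    [0, 0, 0]
  ]
}}

```text
t: 11.28
eef_pos: [0.5082, 0.0529, 0.016]
ee_rot: [0.876, 0.483, 0.003, 0.0]
contact_force: [-0.0, -0.3, 0.5]
width: 0.0853
```

Call:
{"name": "arm_command", "arguments": {
  "xyz": [
    [0, 0, 0],
    [0, 0, 0],
    [0, 0, 0],
    [0, 0, 0],
    [0, 0, 0],
    [0, 0, 0],
    [0, 0, 0],
    [0, 0, 0]
  ],
  "dr": [
    [0, 0, 0],
    [0, 0, 0],
    [0, 0, 0],
    [0, 0, 0],
    [0, 0, 0],
    [0, 0, 0],
    [0, 0, 0],
    [0, 0, 0]
  ],
  "fingers": 0,
  "grip_force": 50
}}

```text
t: 11.95
eef_pos: [0.5088, 0.0529, 0.0168]
ee_rot: [0.876, 0.483, 0.003, 0.001]
contact_force: [-1.1, -1.0, 6.4]
width: 0.0385
```

Call:
{"name": "arm_command", "arguments": {
  "xyz": [
    [0, 0, -0.1],
    [0, 0, -0.3],
    [0, 0, -0.6],
    [0, 0, -0.6],
    [0, 0, -0.6]
  ],
  "dr": [
    [0, 0, 0],
    [0, 0, 0],
    [0, 0, 0],
    [0, 0, 0],
    [0, 0, 0]
  ]
}}

```text
t: 12.37
eef_pos: [0.5098, 0.0529, 0.09]
ee_rot: [0.875, 0.483, 0.005, 0.002]
contact_force: [0.5, 0.4, -4.6]
width: 0.0387
```

```bash
python3 - <<'E'
from h import *
s=observe();print(s["eef_pos"],s["contact_force"]);y=.17;C=np.array([.525,-.2345])
R=np.array([[np.cos(y),-np.sin(y)],[np.sin(y),np.cos(y)]]);g=C+R@[-.045,.035];print(g)
rel([*g,.09],y+np.pi/2)
snap("wrist","pics/w6.png")
E
```

```text
[0.5098116  0.0528628  0.09001223] [ 0.50621374  0.35352534 -4.58675572]
[ 0.4747273  -0.20761774]
shift shares [-1.992  0.91  -0.006]
turn shares [ 0.019 -0.007 -1.464]
```

Call:
{"name": "arm_command", "arguments": {
  "xyz": [
    [-0.3, 0.15, 0],
    [-0.6, 0.3, 0],
    [-1, 0.45, 0],
    [-1, 0.45, 0],
    [-1, 0.45, 0],
    [-1, 0.45, 0]
  ],
  "dr": [
    [0.02, 0, -0.2],
    [0.02, 0, -0.4],
    [0.02, 0, -0.6],
    [0.02, 0, -0.75],
    [0.02, 0, -0.75],
    [0.02, 0, -0.75]
  ]
}}

```text
t: 12.92
eef_pos: [0.4871, -0.0774, 0.0856]
ee_rot: [0.771, 0.636, -0.001, -0.006]
contact_force: [0.0, 0.2, -4.3]
width: 0.0385
```

```bash
python3 - <<'E'
from h import *
print(observe()["eef_pos"]);rel([.4747,-.2076,.09],.17+np.pi/2)
E
```

```text
[ 0.48706216 -0.07744893  0.0855666 ]
shift shares [-1.084  0.104 -0.044]
turn shares [-0.018 -0.014 -0.722]
```

Call:
{"name": "arm_command", "arguments": {
  "xyz": [
    [-0.3, 0.03, -0.04],
    [-0.6, 0.06, -0.04],
    [-1, 0.1, -0.04],
    [-1, 0.1, -0.04],
    [-1, 0.1, -0.04],
    [-1, 0.1, -0.04],
    [-1, 0.1, -0.04]
  ],
  "dr": [
    [-0.018, -0.014, -0.2],
    [-0.018, -0.014, -0.4],
    [-0.018, -0.014, -0.6],
    [-0.018, -0.014, -0.722],
    [-0.018, -0.014, -0.722],
    [-0.018, -0.014, -0.722],
    [-0.018, -0.014, -0.722]
  ]
}}

```text
t: 13.5
eef_pos: [0.4753, -0.1954, 0.0884]
ee_rot: [0.645, 0.764, -0.0, -0.002]
contact_force: [-0.4, 0.4, -4.8]
width: 0.0384
```

```bash
python3 - <<'E'
from h import *
print(observe()["eef_pos"],observe()["t"]);rel([.4747,-.2076,.04],.17+np.pi/2)
snap("wrist");im,c=snap("wrist");np.savez("w7.npz",**c);cv2.imwrite("pics/w7.png",im)
E
```

```text
[ 0.47528526 -0.19539867  0.08842568] 13.5
shift shares [-0.1   -0.021  0.403]
turn shares [-0.005 -0.005 -0.001]
```

View pics/w7.png

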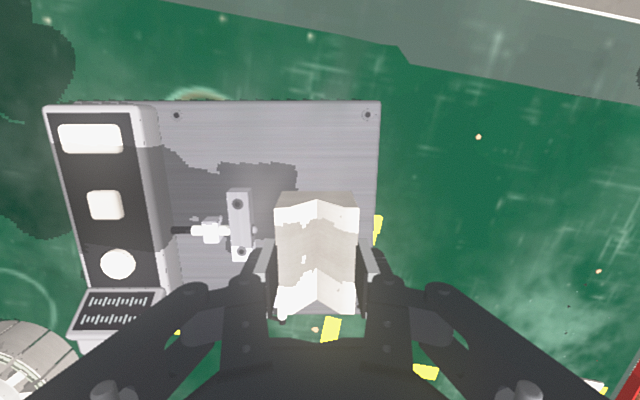

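Call:
{"name": "arm_command", "arguments": {
  "xyz": [
    [0, 0, 0.15],
    [0, 0, 0.3],
    [0, 0, 0.4],
    [0, 0, 0.43],
    [0, 0, 0.43],
    [0, 0, 0.43]
  ],
  "dr": [
    [-0.005, -0.005, 0],
    [-0.005, -0.005, 0],
    [-0.005, -0.005, 0],
    [-0.005, -0.005, 0],
    [-0.005, -0.005, 0],
    [-0.005, -0.005, 0]
  ]
}}

```text
t: 14.1
eef_pos: [0.4759, -0.1953, 0.0374]
ee_rot: [0.644, 0.765, 0.0, 0.001]
contact_force: [0.5, 0.5, -3.9]
width: 0.0383
```

Call:
{"name": "arm_command", "arguments": {
  "xyz": [
    [0, 0, 0.01],
    [0, 0, 0.02],
    [0, 0, 0.02],
    [0, 0, 0.02]
  ],
  "dr": [
    [0, 0, 0],
    [0, 0, 0],
    [0, 0, 0],
    [0, 0, 0]
  ]
}}

```text
t: 14.43
eef_pos: [0.4763, -0.1955, 0.0355]
ee_rot: [0.644, 0.765, 0.0, 0.001]
contact_force: [-0.4, 0.1, -5.1]
width: 0.0383
```

```bash
python3 - <<'E'
from h import *
s=observe();print(s["eef_pos"],s["contact_force"],s["torque"]);rel([.4747,-.2076,.0328],.17+np.pi/2)
E
```

```text
[ 0.47628933 -0.19546917  0.03549234] [-0.36097314  0.07720766 -5.12806133] [-0.00249193 -0.00659082  0.01107237]
shift shares [-0.097 -0.03   0.023]
turn shares [0.004 0.003 0.003]
```

Call:
{"name": "arm_command", "arguments": {
  "xyz": [
    [0, 0, 0.008],
    [0, 0, 0.013],
    [0, 0, 0.013]
  ],
  "dr": [
    [0, 0, 0],
    [0, 0, 0],
    [0, 0, 0]
  ]
}}

```text
t: 14.68
eef_pos: [0.4763, -0.1955, 0.034]
ee_rot: [0.644, 0.765, 0.0, 0.001]
contact_force: [-0.3, -0.3, -5.6]
width: 0.0386
```

Call:
{"name": "arm_command", "arguments": {
  "xyz": [
    [0, 0, 0.004],
    [0, 0, 0.007],
    [0, 0, 0.007]
  ],
  "dr": [
    [0, 0, 0],
    [0, 0, 0],
    [0, 0, 0]
  ]
}}

```text
t: 14.93
eef_pos: [0.4762, -0.1955, 0.033]
ee_rot: [0.644, 0.765, 0.0, 0.001]
contact_force: [-0.5, -0.4, -5.0]
width: 0.0385
```

Call:
{"name": "arm_command", "arguments": {
  "xyz": [
    [0, 0, 0.004],
    [0, 0, 0.007],
    [0, 0, 0.007]
  ],
  "dr": [
    [0, 0, 0],
    [0, 0, 0],
    [0, 0, 0]
  ]
}}

```text
t: 15.18
eef_pos: [0.4765, -0.1957, 0.0329]
ee_rot: [0.644, 0.765, 0.0, 0.001]
contact_force: [-3.0, 0.9, 3.3]
width: 0.0387
```

Call:
{"name": "arm_command", "arguments": {
  "xyz": [
    [0, 0, 0.003],
    [0, 0, 0.005],
    [0, 0, 0.005]
  ],
  "dr": [
    [0, 0, 0],
    [0, 0, 0],
    [0, 0, 0]
  ]
}}

```text
t: 15.43
eef_pos: [0.4768, -0.1958, 0.0329]
ee_rot: [0.644, 0.765, 0.0, 0.001]
contact_force: [-2.3, 0.7, 5.7]
width: 0.0384
```

Call:
{"name": "arm_command", "arguments": {
  "xyz": [
    [-0.05, 0, 0],
    [-0.1, 0, 0],
    [-0.15, 0, 0],
    [-0.165, 0, 0],
    [-0.165, 0, 0]
  ],
  "dr": [
    [0, 0, 0],
    [0, 0, 0],
    [0, 0, 0],
    [0, 0, 0],
    [0, 0, 0]
  ]
}}

```text
t: 15.85
eef_pos: [0.4809, -0.2167, 0.033]
ee_rot: [0.644, 0.765, 0.0, 0.002]
contact_force: [0.6, -1.9, -0.8]
width: 0.0387
```

Call:
{"name": "arm_command", "arguments": {
  "xyz": [
    [-0.01, 0, 0],
    [-0.02, 0, 0],
    [-0.03, 0, 0],
    [-0.03, 0, 0]
  ],
  "dr": [
    [0, 0, 0],
    [0, 0, 0],
    [0, 0, 0],
    [0, 0, 0]
  ]
}}

```text
t: 16.18
eef_pos: [0.4814, -0.2201, 0.0329]
ee_rot: [0.644, 0.765, 0.0, 0.002]
contact_force: [0.1, 1.3, 0.9]
width: 0.0387
```

```bash
cat >> h.py <<'E'
def gf():
    s=observe();y=.17;R=np.array([[np.cos(y),-np.sin(y)],[np.sin(y),np.cos(y)]])
    r=Ro.from_quat(s["ee_rot"])
    print(round(s["t"],2),"gauge xy mm",(R.T@(s["eef_pos"][:2]-[.525,-.2345])*1e3).round(2),"z",s["eef_pos"][2].round(4),"F gauge",(R.T@s["contact_force"][:2]).round(1),s["contact_force"][2].round(1),"M",s["torque"].round(2),"w",round(s["width"],4),"yaw",round(np.arctan2(*r.apply([1,0,0])[1::-1])-np.pi/2,4))
E
python3 -c "from h import *;gf()"
```

```text
16.18 gauge xy mm [-40.52  21.53] z 0.0329 F gauge [0.3 1.3] 0.9 M [ 0.36  0.07 -0.03] w 0.0387 yaw 0.1706
```

Call:
{"name": "arm_command", "arguments": {
  "xyz": [
    [-0.008, 0, 0],
    [-0.016, 0, 0],
    [-0.016, 0, 0]
  ],
  "dr": [
    [0, 0, 0],
    [0, 0, 0],
    [0, 0, 0]
  ]
}}

```text
t: 16.43
eef_pos: [0.4816, -0.2217, 0.0329]
ee_rot: [0.644, 0.765, 0.0, 0.002]
contact_force: [-0.5, 3.3, 1.4]
width: 0.0385
```

Call:
{"name": "arm_command", "arguments": {
  "xyz": [
    [-0.008, 0, 0],
    [-0.014, 0, 0],
    [-0.014, 0, 0]
  ],
  "dr": [
    [0, 0, 0],
    [0, 0, 0],
    [0, 0, 0]
  ]
}}

```text
t: 16.68
eef_pos: [0.4818, -0.2231, 0.0329]
ee_rot: [0.644, 0.765, 0.0, 0.002]
contact_force: [-0.7, 4.0, 2.1]
width: 0.0387
```

```bash
python3 -c "from h import *;gf()"
```

```text
16.68 gauge xy mm [-40.65  18.57] z 0.0329 F gauge [-0.1  4.1] 2.1 M [0.91 0.09 0.09] w 0.0387 yaw 0.1705
```

Call:
{"name": "arm_command", "arguments": {
  "xyz": [
    [-0.006, 0, 0],
    [-0.012, 0, 0],
    [-0.012, 0, 0]
  ],
  "dr": [
    [0, 0, 0],
    [0, 0, 0],
    [0, 0, 0]
  ]
}}

```text
t: 16.93
eef_pos: [0.4819, -0.2239, 0.0329]
ee_rot: [0.644, 0.765, 0.001, 0.001]
contact_force: [-0.7, 5.5, 3.7]
width: 0.0387
```

Call:
{"name": "arm_command", "arguments": {
  "xyz": [
    [-0.006, 0, 0],
    [-0.012, 0, 0],
    [-0.012, 0, 0]
  ],
  "dr": [
    [0, 0, 0],
    [0, 0, 0],
    [0, 0, 0]
  ]
}}

```text
t: 17.18
eef_pos: [0.4819, -0.224, 0.0328]
ee_rot: [0.645, 0.764, 0.001, -0.0]
contact_force: [0.6, 7.5, 3.5]
width: 0.0388
```

```bash
python3 -c "from h import *;gf()"
```

```text
17.18 gauge xy mm [-40.71  17.65] z 0.0328 F gauge [1.8 7.3] 3.5 M [ 1.48 -0.1   0.17] w 0.0388 yaw 0.1697
```

Call:
{"name": "arm_command", "arguments": {
  "xyz": [
    [0, 0.02, 0],
    [0, 0.04, 0],
    [0, 0.055, 0],
    [0, 0.055, 0]
  ],
  "dr": [
    [0, 0, 0],
    [0, 0, 0],
    [0, 0, 0],
    [0, 0, 0]
  ]
}}

```text
t: 17.52
eef_pos: [0.4875, -0.2229, 0.0329]
ee_rot: [0.644, 0.765, 0.001, -0.001]
contact_force: [-3.1, 2.3, 5.3]
width: 0.0388
```

Call:
{"name": "arm_command", "arguments": {
  "xyz": [
    [-0.003, 0.01, 0],
    [-0.003, 0.02, 0],
    [-0.003, 0.02, 0]
  ],
  "dr": [
    [0, 0, 0],
    [0, 0, 0],
    [0, 0, 0]
  ]
}}

```text
t: 17.77
eef_pos: [0.4888, -0.2227, 0.0328]
ee_rot: [0.644, 0.765, 0.0, -0.002]
contact_force: [-3.5, 3.9, 6.4]
width: 0.0388
```

```bash
python3 -c "from h import *;gf()"
```

```text
17.77 gauge xy mm [-33.64  17.74] z 0.0328 F gauge [-2.8  4.4] 6.4 M [0.66 0.56 0.04] w 0.0388 yaw 0.1708
```

Call:
{"name": "arm_command", "arguments": {
  "xyz": [
    [-0.004, 0.008, -0.001],
    [-0.004, 0.016, -0.001],
    [-0.004, 0.016, -0.001]
  ],
  "dr": [
    [0, 0, 0],
    [0, 0, 0],
    [0, 0, 0]
  ]
}}

```text
t: 18.02
eef_pos: [0.4896, -0.2226, 0.0328]
ee_rot: [0.644, 0.765, -0.0, -0.003]
contact_force: [-3.7, 4.4, 5.4]
width: 0.0384
```

Call:
{"name": "arm_command", "arguments": {
  "xyz": [
    [-0.004, 0.008, -0.001],
    [-0.004, 0.016, -0.001],
    [-0.004, 0.016, -0.001]
  ],
  "dr": [
    [0, 0, 0],
    [0, 0, 0],
    [0, 0, 0]
  ]
}}

```text
t: 18.27
eef_pos: [0.4905, -0.2224, 0.0329]
ee_rot: [0.644, 0.765, -0.001, -0.005]
contact_force: [-3.2, 4.3, 4.6]
width: 0.0387
```

```bash
python3 -c "from h import *;gf()"
```

```text
18.27 gauge xy mm [-31.94  17.71] z 0.0329 F gauge [-2.4  4.8] 4.6 M [0.72 0.46 0.05] w 0.0387 yaw 0.1714
```

Call:
{"name": "arm_command", "arguments": {
  "xyz": [
    [-0.004, 0.01, 0],
    [-0.004, 0.02, 0],
    [-0.004, 0.02, 0]
  ],
  "dr": [
    [0, 0, 0],
    [0, 0, 0],
    [0, 0, 0]
  ]
}}

```text
t: 18.52
eef_pos: [0.4914, -0.2223, 0.0329]
ee_rot: [0.644, 0.765, -0.002, -0.006]
contact_force: [-4.9, 3.9, 6.9]
width: 0.0385
```

```bash
python3 -c "
from h import *
gf();rel([.49,-.22,.0328],.1705+np.pi/2);snap('wrist','pics/w8.png')"
```

```text
18.52 gauge xy mm [-31.03  17.71] z 0.0329 F gauge [-4.2  4.6] 6.9 M [0.63 0.72 0.06] w 0.0385 yaw 0.172
shift shares [ 0.021 -0.008  0.001]
turn shares [-0.021 -0.015  0.003]
```

View pics/w8.png

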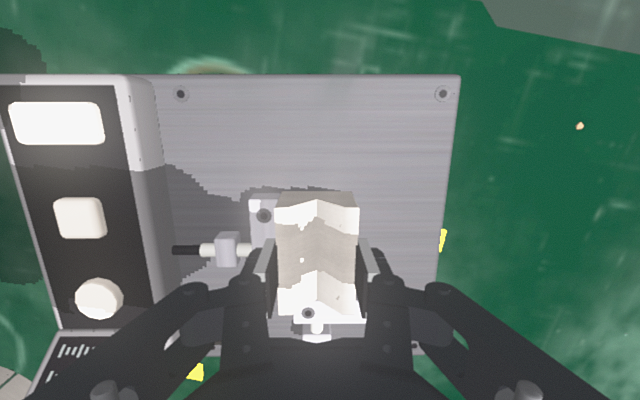

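The block is at the side fence, and the end fence shows just beyond its far end near (310,315). I'll level the tool and keep pushing.

Call:
{"name": "arm_command", "arguments": {
  "xyz": [
    [-0.005, 0.012, 0],
    [-0.005, 0.02, 0],
    [-0.005, 0.02, 0]
  ],
  "dr": [
    [-0.02, -0.015, 0.003],
    [-0.02, -0.015, 0.003],
    [-0.02, -0.015, 0.003]
  ]
}}

```text
t: 18.82
eef_pos: [0.492, -0.2222, 0.0328]
ee_rot: [0.644, 0.765, -0.001, -0.002]
contact_force: [-5.9, 2.3, 6.9]
width: 0.0385
```

```bash
python3 -c "
from h import *
gf();rel([.49,-.22,.0328],.1705+np.pi/2)"
```

```text
18.82 gauge xy mm [-30.42  17.75] z 0.0328 F gauge [-5.4  3.3] 6.9 M [0.78 0.85 0.04] w 0.0385 yaw 0.1711
shift shares [ 0.021 -0.014  0.   ]
turn shares [-0.008 -0.003  0.001]
```

Call:
{"name": "arm_command", "arguments": {
  "xyz": [
    [-0.005, 0.012, 0],
    [-0.005, 0.02, 0],
    [-0.005, 0.02, 0]
  ],
  "dr": [
    [-0.01, 0, 0],
    [-0.01, 0, 0],
    [-0.01, 0, 0]
  ]
}}

```text
t: 19.07
eef_pos: [0.4924, -0.2221, 0.0328]
ee_rot: [0.644, 0.765, -0.0, -0.002]
contact_force: [-6.1, 4.1, 8.0]
width: 0.0383
```

```bash
python3 -c "
from h import *
gf();rel([.49,-.22,.0328],.1705+np.pi/2)"
```

```text
19.07 gauge xy mm [-30.03  17.72] z 0.0328 F gauge [-5.4  5.1] 8.0 M [0.65 0.94 0.02] w 0.0383 yaw 0.1718
shift shares [ 0.021 -0.017  0.   ]
turn shares [-0.007 -0.007  0.003]
```

Call:
{"name": "arm_command", "arguments": {
  "xyz": [
    [-0.01, 0.02, -0.003],
    [-0.015, 0.04, -0.003],
    [-0.015, 0.04, -0.003],
    [-0.015, 0.04, -0.003]
  ],
  "dr": [
    [-0.008, -0.007, 0],
    [-0.008, -0.007, 0],
    [-0.008, -0.007, 0],
    [-0.008, -0.007, 0]
  ]
}}

```text
t: 19.4
eef_pos: [0.4942, -0.2218, 0.0328]
ee_rot: [0.644, 0.765, -0.001, -0.004]
contact_force: [-8.0, 4.8, 9.3]
width: 0.0387
```

```bash
python3 -c "
from h import *
gf();rel([.49,-.22,.0328],.1705+np.pi/2)"
```

```text
19.4 gauge xy mm [-28.23  17.71] z 0.0328 F gauge [-7.1  6.1] 9.3 M [0.95 1.17 0.06] w 0.0387 yaw 0.1723
shift shares [ 0.021 -0.032  0.001]
turn shares [-0.012 -0.009  0.004]
```

Call:
{"name": "arm_command", "arguments": {
  "xyz": [
    [-0.01, 0.02, -0.003],
    [-0.01, 0.04, -0.003],
    [-0.01, 0.04, -0.003],
    [-0.01, 0.04, -0.003]
  ],
  "dr": [
    [-0.012, -0.009, 0],
    [-0.012, -0.009, 0],
    [-0.012, -0.009, 0],
    [-0.012, -0.009, 0]
  ]
}}

```text
t: 19.73
eef_pos: [0.4945, -0.2217, 0.0329]
ee_rot: [0.643, 0.766, -0.003, -0.005]
contact_force: [-11.4, 2.7, 12.0]
width: 0.0386
```

```bash
python3 -c "
from h import *
gf();rel([.49,-.22,.0328],.1705+np.pi/2)
im,c=snap('wrist','pics/w9.png')
a=[cv2.imread(f'pics/{n}.png',0) for n in('w7','w8','w9')]
for nm,(x0,y0,x1,y1) in dict(blocknear=(268,185,366,215),screw=(297,303,318,322),sidescrew=(250,203,276,225),plate=(425,80,465,105)).items():
    t=a[1][y0:y1,x0:x1]
    for k in(0,2):
        w=a[k][y0-14:y1+14,x0-14:x1+14];r=cv2.matchTemplate(w,t,cv2.TM_CCOEFF_NORMED);_,m,_,l=cv2.minMaxLoc(r);print(nm,('w7','w8','w9')[k],round(m,3),l[0]-14,l[1]-14)
"
```

```text
19.73 gauge xy mm [-27.93  17.74] z 0.0329 F gauge [-10.8   4.6] 12.0 M [ 0.46  1.75 -0.05] w 0.0386 yaw 0.1738
shift shares [ 0.021 -0.034  0.001]
turn shares [-0.02  -0.007  0.007]
blocknear w7 0.889 0 0
blocknear w9 0.941 0 0
screw w7 0.432 10 8
screw w9 0.925 0 -4
sidescrew w7 0.402 0 0
sidescrew w9 0.938 0 -5
plate w7 0.279 0 14
plate w9 0.982 2 -6
```

Contact is now clear: motion stopped, -10.8 N on the end fence, and the block did not slip in the grip. Next I'll check the yaw of the plate edges against the block.

```bash
python3 - <<'E'
from h import *
c=camera_model("wrist");g=cv2.GaussianBlur(cv2.imread("pics/w9.png",0),(3,3),0).astype(float)
col=cv2.imread("pics/w9.png").astype(float);sat=cv2.GaussianBlur(col.max(2)-col.min(2),(3,3),0)
def fit(img,rng,lo,hi,vert):
    P=[]
    for k in rng:
        p=img[lo:hi,k] if vert else img[k,lo:hi]
        d=np.abs(np.diff(p));i=int(d.argmax());
        if 0<i<len(d)-1:
            a,b,e=d[i-1:i+2];i=i+.5*(a-e)/(a-2*b+e+1e-9)
        P.append((k,lo+i+.5) if vert else (lo+i+.5,k))
    P=np.array(P)
    for _ in range(3):
        vx,vy,x,y=cv2.fitLine(P.astype(np.float32),cv2.DIST_HUBER,0,.01,.01).ravel();r=np.abs((P[:,0]-x)*vy-(P[:,1]-y)*vx);P=P[r<max(.6,2*np.median(r))]
    return P,r.mean()
def ang(P,z,vert):
    a,b=P[0],P[-1];vx,vy,x,y=cv2.fitLine(P.astype(np.float32),cv2.DIST_HUBER,0,.01,.01).ravel()
    q=[np.array([x,y])+np.array([vx,vy])*t for t in(-60,60)];A,B=[p2w(c,i,z) for i in q];d=B-A
    t=np.arctan2(d[1],d[0]);return (t-(np.pi/2 if vert else 0)+np.pi/4)%(np.pi/2)-np.pi/4
for nm,a,z in(("plate near edge",(sat,range(165,430),55,90,True),.016),("plate left edge",(sat,range(85,200),425,485,False),.016),("block near",(g,range(285,350),180,200,True),.046),("block right",(g,range(215,245),350,372,False),.046)):
    P,r=fit(*a);print(nm,len(P),P[0],P[-1],round(float(r),2),"yaw",round(ang(P,z,a[4]),4))
E
```

```text
plate near edge 265 [165.          66.86521739] [429.         67.1221374] 0.12 yaw 0.1723
plate left edge 115 [461.11538462  85.        ] [446.19811321 199.        ] 0.08 yaw 0.172
block near 48 [285.         186.83333333] [346.         189.13333333] 0.58 yaw 0.1624
block right 30 [358.84615385 215.        ] [356.77777778 244.        ] 0.16 yaw 0.1451
```

Call:
{"name": "arm_command", "arguments": {
  "xyz": [
    [-0.02, 0.03, -0.004],
    [-0.035, 0.045, -0.004],
    [-0.035, 0.045, -0.004],
    [-0.035, 0.045, -0.004],
    [-0.035, 0.045, -0.004]
  ],
  "dr": [
    [-0.02, -0.007, 0.004],
    [-0.02, -0.007, 0.004],
    [-0.02, -0.007, 0.004],
    [-0.02, -0.007, 0.004],
    [-0.02, -0.007, 0.004]
  ]
}}

```text
t: 20.2
eef_pos: [0.4944, -0.2219, 0.0328]
ee_rot: [0.644, 0.765, -0.002, -0.007]
contact_force: [-14.1, 8.4, 16.3]
width: 0.0385
```

```bash
python3 -c "
from h import *
gf();rel([.49,-.22,.0328],.172+np.pi/2)"
```

```text
20.2 gauge xy mm [-28.    17.61] z 0.0328 F gauge [-12.5  10.7] 16.3 M [1.42 1.94 0.08] w 0.0385 yaw 0.1724
shift shares [ 0.022 -0.034  0.001]
turn shares [-0.024 -0.018  0.001]
```

Forces are firm on both fences (-12.5 and +10.7 N), but the tool leans about 12 mrad under load. I'll take that out so the block stays flat.

Call:
{"name": "arm_command", "arguments": {
  "xyz": [
    [-0.035, 0.045, -0.008],
    [-0.035, 0.045, -0.008],
    [-0.035, 0.045, -0.008],
    [-0.035, 0.045, -0.008],
    [-0.035, 0.045, -0.008]
  ],
  "dr": [
    [-0.035, -0.03, 0.001],
    [-0.05, -0.038, 0.001],
    [-0.05, -0.038, 0.001],
    [-0.05, -0.038, 0.001],
    [-0.05, -0.038, 0.001]
  ]
}}

```text
t: 20.62
eef_pos: [0.4945, -0.2218, 0.0328]
ee_rot: [0.644, 0.765, 0.0, 0.0]
contact_force: [-11.1, 8.6, 13.4]
width: 0.0386
```

```bash
python3 -c "
from h import *
gf();rel([.49,-.22,.0328],.172+np.pi/2)"
```

```text
20.62 gauge xy mm [-27.93  17.67] z 0.0328 F gauge [-9.5 10.3] 13.4 M [1.84 1.95 0.11] w 0.0386 yaw 0.1723
shift shares [ 0.021 -0.034  0.   ]
turn shares [0.002 0.001 0.001]
```

```bash
python3 -c "
from h import *
im,c=snap('wrist');[snap('wrist') for _ in range(8)];gf()
a=cv2.resize(im[170:345,170:400],None,fx=3.4,fy=3.4,interpolation=cv2.INTER_CUBIC);cv2.imwrite('pics/c10.png',a)"
```

```text
21.07 gauge xy mm [-27.99  17.68] z 0.0328 F gauge [-9.4 11.2] 14.0 M [1.86 1.92 0.08] w 0.0388 yaw 0.1724
```

View pics/c10.png

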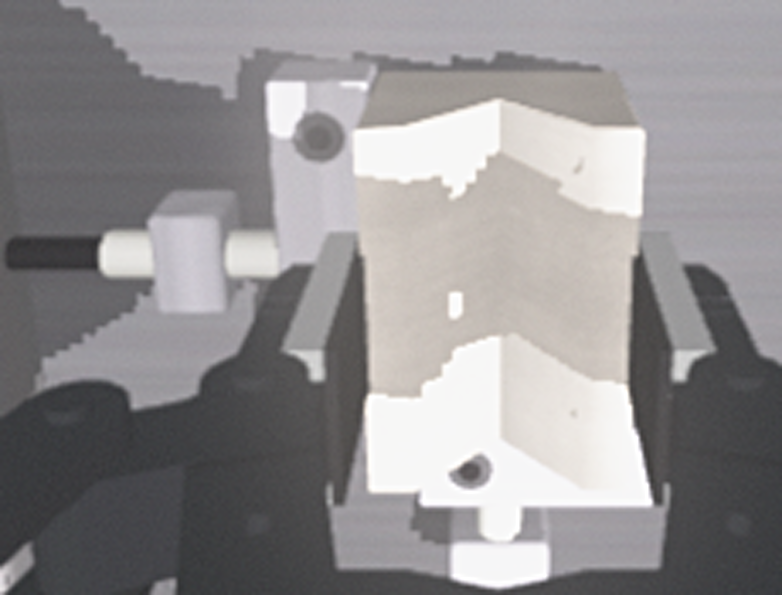

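The crop shows the block tight against the side fence at the left and the end fence at the bottom, with no gap visible. Forces and pose held steady for 0.45 s, so I'm handing in.

```bash
python3 -c "
from h import *
print(hand_in());gf()"
```

```text
the job is handed in; nothing more can be done
None
the job is handed in; nothing more can be done
```

I pressed the three keys in order, set the V-block flat on the gauge plate and pushed it into the corner. I then handed in at about 21 s with the arm still holding it against both fences.

- **Keys:** I pressed the round, bar and square keys one at a time with the corner empty. Each was taken to its stop at z = 0.044 m, which is 4 mm down, with 10.5–11.7 N on the tool.
- **Block in the corner:** At the last check the push was 9.4 N on the end fence and 11.2 N on the side fence, against 2.5 N per plunger. The pose stayed steady over 0.45 s, the tool was level, and the yaw of 0.172 rad matched the plate edges. The last picture showed no visible gap at either fence.

**Disagreements and limits:**
- The gripper stopped about 2 mm (x) and 2.3 mm (y) from where my camera estimate of the corner put the block's centre. That is about the calibration error plus grip offset. I took the rise in force with no further motion as proof of contact.
- I could not see the readout's display, and I judged the plungers flush only from force and the lack of a visible gap.
- My fits of the block's own edges in the image were too noisy to confirm its angle (0.145–0.162 rad). I took the block's yaw to be the tool's yaw.

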